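# Slide the glass palette out over the table edge

### The job

The grey glass palette lies too flat on the table to get fingers under it. Without lifting it, slide it to whichever long side edge of the table (left or right) is nearer to it, until about a quarter of its length hangs out over the edge, its short side parallel to the edge, ready to be picked up by hand. Leave the bare wooden panel on the other side where it is.

Things in the scene. Friction and masses are not known exactly. Their poses are not given: they have to be found in the camera images.
- palette: grey toned-glass palette with dried dabs of red, yellow, blue and white paint along one long side: a loose plate, 120 mm along its x, 160 mm along its y, 6 mm thick, 0.2 to 0.4 kg. Its y axis lies within 20 degrees of world y. Origin: centre of its underside, z up. Too wide to grasp; slides at a few N when pushed at its rear short side. In the left or right half, 0.17 to 0.24 m to travel
- panel: the bare light-wood painting panel, the same size (120 x 160 x 6 mm) as the palette, loose, lying in the other half of the table; to be left alone. Origin: centre of its underside, z up
- right_edge (a point): a point on the table's right side edge (-y side), at table-top height. That edge is straight and runs along world x; beyond it, towards -y, the surface ends and falls away. Axes as the world's
- left_edge (a point): a point on the table's left side edge (+y side), at table-top height. That edge is straight and runs along world x; beyond it, towards +y, the surface ends and falls away. Axes as the world's
Things that resemble listed ones, but are neither listed nor needed, are in the scene too. Leave any turquoise look-alike of the palette alone.

How it is judged (in metres and radians):
At the end, for the whole second after the job is handed in: The palette lies flat and at rest on the table with its centre 17 to 63 mm inside the nearer side edge (17 to 63 mm of its length overhanging), its long sides square to that edge within 12 degrees; it is less than 0.35 m from where it started (so at the edge that was nearer) ((y of palette in the frame of right_edge between 0.017 and 0.063 m or y of palette in the frame of left_edge between -0.063 and -0.017 m) and angle between the y axis of palette and the y axis of right_edge, either way round below 0.21 rad and angle between palette's own z axis and vertical below 0.06 rad and height (world z) of palette between -0.005 and 0.005 m and distance of palette from where it was at the start of the episode below 0.35 m and linear speed of palette below 0.02 m/s); the robot touches nothing.
It fails at once if the palette is lifted or tipped off the table (height (world z) of palette above 0.03 m or height (world z) of palette below -0.03 m).
It fails at once if the wooden panel is moved more than 25 mm (distance of panel from where it was at the start of the episode above 0.025 m).
It also fails if it takes over 42 s, if anything falls off the work surface, if the arm or the gripper's body presses on something with over 40 N, if the wrist force passes 120 N, or if a joint passes its speed limit or range.

### The arm

A 6-joint arm with a two-finger parallel gripper is mounted at the origin on the work surface; the furniture and walls round the work are solid. World frame = base frame: x ahead of the robot, y to its left, z up, the work surface at z = 0. Lengths are in mm, angles in rad, forces in N, time in s.
With the tool pointing down it reaches from about 425 to 925 mm from the base axis. Payload 12.5 kg.
Tool frame: the origin (TCP) lies at the very end of the fingers, on their centre line; the grasp point (between the pads) lies 19 mm behind it; z points along the fingers, y is the line along which they close (so a half turn about z gives the same grasp; the last joint's range is limited). The gripper opens to 85 mm and grips with 20 to 120 N. Pads are 22 mm wide; open, the fingers measure 114 mm over their backs; the gripper's body (76 mm by 85 mm) begins 54 mm behind the grasp point. The pads swing forward as they close: fully open they stand 13 mm farther back than shut.
Start: joints at [1.162, 0.491, 1.559, -0, 1.092, -0.106], TCP at [186.354, 596.588, 231.327] pointing down, gripper open.
Joint ranges: [-3.1, 3.1], [-0.84, 2.19], [0.05, 2.79], [-1.13, 4.28], [0.06, 2.93], [-2.69, 2.69]. Speed limits (rad/s): [2.22, 2.22, 2.79, 3.14, 3.14, 3.14].

### API

Orientations are given as a 3x3 rotation matrix whose columns are the frame's x, y, z axes.
In Python, from plant import status, imaging, ticket gives the robot as it stands. The module is installed in compiled form; this text tells all that it offers.
- The arm moves only by the shell command python3 -m crank 'ROWS' [FORCE]. ROWS is JSON, a list of rows, each a list of 3 entries, a list of its own where there are three numbers: the shift along the tool's x, y, z in cm, then the turn, a rotation vector about the tool's x, y, z in degrees, then the closure, from 0 (fully open) to 1 (shut). In form: [[[tx, ty, tz], [wx, wy, wz], claw], ...]. A call has 1 to 10 rows; each row shifts and turns the commanded pose from where the row before left it, along the tool's axes as they then stand; what a row does not reach is not made up. A row lasts 1/10 s, in which the tool goes at most 50 mm and 8.59 degrees, less where a joint would pass 70% of its speed; a pose out of reach is approached as far as the arm can. A call is refused whole if a number of a shift passes 5 or a number of a turn 8.59, either way. A call with a gripper value outside its range is refused whole. The fingers move at their own pace and stop on an object; FORCE is the grip in N (left out, the last holds). Time passes only in rows, so rows that do not move let the fingers close. It gives the time, the measured TCP pose, the force, the opening and the grip force at its end, in the units of the state.
- status.state(): the state, without advancing time (a new reading comes with each control period).
- imaging.camera(name): name is "scene" or "top"; returns a dict with "img" (400x640x3 uint8, blue, green, red), "z_map" (400x640 float32, mm along the optical axis (not along the pixel's ray), 0 where there is no reading), "mtx" (3x3 intrinsics, pixels), "position" and "attitude" of the camera in the world. Camera axes: x right, y up, looking along -z (the intrinsics and any distortion apply to the point x, -y, -z); pixel columns grow to the right and rows downward; lengths in mm; the calibration is good to about 2 mm. A picture is of the moment at which its call begins.
- ticket.finish_job(): hands the job in; it is judged then, once.
Trained networks look in a picture, given as the dict that the camera call returned (one of the last four; its "shot" number tells which), for a name from the list of things; names that differ only in an ending like _2 or _b are one class to them, and where a whole thing is asked for, a point or a joint stands for the part that bears it (a point fixed in the world has none). Each returns a list of dicts, best first, with "conf" (0 to 1); they miss things now and then, are a little off and sometimes report something else, mostly with a low value. They report only what shows in the picture. A call takes as long as a camera call. They do not tell look-alikes from the thing itself.
- imaging.trace(picture, thing): "region" (400x640 bool, what is visible of it) and "uv" ([column, row] in pixels, amid what is visible of it).
The state is a dict: "clock": time; "q": joint angles; "joint_velocities": joint speeds; "joint_torque": joint torques, N m; "position": TCP position; "tool_rot": TCP orientation; "wrist_force": force on the tool from outside, world axes, zero at the start; "moment": the same for the moment, N m; "gripper_width": opening from 0.0 (shut) to 1.0 (fully open); "gripper_force": force on a finger pad.
Only numpy, scipy, OpenCV 4.12 (cv2) and the standard library are available. Lean on these libraries where they do the work, as an engineer would, in place of code of your own. Each camera call takes 0.05 s, during which the arm holds its last target. There are 200 camera calls.

## Working session

There is one attempt and no reset: what is moved stays moved. The work goes in short steps, Python scripts to look and compute and a shell command to move; the robot and the scene stay as the last step left them, time stands still between calls to the robot, and variables do not carry over. Pictures are saved under pics/ and viewed, at most 10 in all, crops included, and the job is handed in when it is done.

```bash
mkdir -p pics; cat > h.py <<'E'
import numpy as np, cv2
from plant import status, imaging, ticket
def world(p,uv,z=None):
    K=p["mtx"];R=np.array(p["attitude"]);t=np.array(p["position"])
    uv=np.atleast_2d(uv).astype(float)
    d=np.c_[(uv[:,0]-K[0][2])/K[0][0],-(uv[:,1]-K[1][2])/K[1][1],-np.ones(len(uv))]@R.T
    if z is None:
        s=np.array([p["z_map"][int(round(v)),int(round(u))] for u,v in uv])
    else: s=(z-t[2])/d[:,2]
    return t+d*s[:,None]
def rect(p,reg,z=6):
    v,u=np.nonzero(reg); w=world(p,np.c_[u,v],z)[:,:2].astype(np.float32)
    return cv2.minAreaRect(w)
E
python3 - <<'E'
from h import *
for n in("top","scene"):
    p=imaging.camera(n);cv2.imwrite(f"pics/{n}0.png",p["img"])
    print(n,[k for k in p],p["position"])
    for th in("palette","panel"):
        for r in imaging.trace(p,th): print(th,round(r["conf"],2),r["uv"],rect(p,r["region"]),world(p,[r["uv"]])[0].round())
s=status.state();print(s["clock"],s["position"],s["tool_rot"])
E
```

```text
top ['img', 'z_map', 'mtx', 'position', 'attitude', 'shot'] [ 328.78903344  -36.79828057 1267.76481627]
palette 0.96 [263.0, 175.0] ((525.73193359375, 177.38336181640625), (160.19036865234375, 120.62683868408203), 82.28582763671875) [532. 169.   5.]
palette 0.65 [265.5, 242.1] ((300.753662109375, 162.32485961914062), (117.5751724243164, 154.6928253173828), 88.84222412109375) [298. 163.  10.]
panel 0.95 [365.8, 185.4] ((492.90625, -186.74620056152344), (155.8445281982422, 118.83744812011719), 88.26363372802734) [ 484. -187.    7.]
scene ['img', 'z_map', 'mtx', 'position', 'attitude', 'shot'] [-389.14497699 1348.3763533   915.57754164]
palette 0.68 [318.7, 240.3] ((301.4764709472656, 163.97531127929688), (123.99891662597656, 160.64854431152344), 88.7731704711914) [300. 168.   7.]
palette 0.57 [239.2, 223.9] ((537.5578002929688, 178.18968200683594), (164.24728393554688, 38.2199821472168), 40.976558685302734) [583. 213.   6.]
panel 0.93 [319.4, 184.6] ((492.6070556640625, -184.333251953125), (164.38619995117188, 120.23880004882812), 88.40565490722656) [ 490. -165.    8.]
0.3 [186.3289749  596.53484088 231.1404258 ] [[-9.54512557e-01  2.98170706e-01 -9.27722272e-05]
 [ 2.98170720e-01  9.54512526e-01 -2.43140150e-04]
 [ 1.60549828e-05 -2.59742288e-04 -9.99999966e-01]]
```

View pics/top0.png

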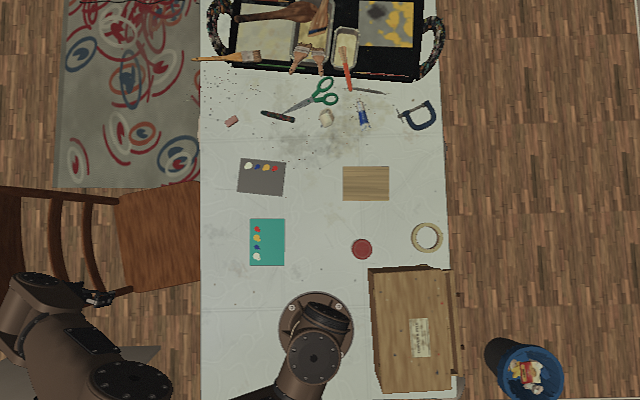

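View pics/scene0.png

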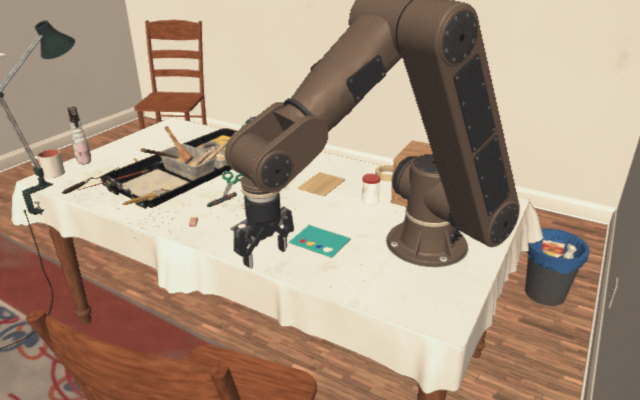

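The palette network reports two things in the top view. The grey plate at about (261,177) has red, yellow, blue and white dabs, so it fits. The turquoise plate at (266,242) is the look-alike. I'll confirm with one crop and measure the left edge.

```bash
python3 - <<'E'
from h import *
p=imaging.camera("top")
cv2.imwrite("pics/crop1.png",cv2.resize(p["img"][130:280,180:400],None,fx=3.5,fy=3.5,interpolation=cv2.INTER_CUBIC))
for row in (140,160,175,190,210):
    w=world(p,[(u,row) for u in range(190,212)])
    k=[(190+i,round(a[1]),round(a[2])) for i,a in enumerate(w)]
    print(row,round(w[12][0]),k[5:18])
print("right",[tuple(a.round()[1:]) for a in world(p,[(u,175) for u in range(438,450)])])
r=imaging.trace(p,"palette")[0]
bp=cv2.boxPoints(rect(p,r["region"]));print(r["uv"],bp)
# highest things in pusher's way
w=world(p,[(u,v) for v in range(150,205) for u in range(215,345)])
h=w[w[:,2]>15];print(len(h),h.min(0) if len(h) else '',h.max(0) if len(h) else '')
w=world(p,[(u,v) for v in range(130,215,10) for u in range(110,200,10)]);print("left obst z max",w[:,2].max())
E
```

```text
140 664 [(195, 673, -750), (196, 664, -742), (197, 655, -733), (198, 418, -58), (199, 398, -8), (200, 390, 3), (201, 389, -5), (202, 384, -1), (203, 380, 2), (204, 377, 1), (205, 374, -1), (206, 370, 0), (207, 365, 3)]
160 593 [(195, 669, -740), (196, 664, -740), (197, 660, -745), (198, 653, -742), (199, 646, -738), (200, 391, 1), (201, 386, 4), (202, 385, -4), (203, 381, -2), (204, 376, 3), (205, 373, 3), (206, 370, 1), (207, 368, -3)]
175 539 [(195, 670, -742), (196, 665, -742), (197, 659, -741), (198, 653, -739), (199, 648, -741), (200, 391, 1), (201, 389, -4), (202, 385, -2), (203, 380, 4), (204, 377, 3), (205, 374, 1), (206, 371, -1), (207, 367, -1)]
190 486 [(195, 514, -297), (196, 510, -298), (197, 503, -292), (198, 499, -292), (199, 495, -293), (200, 390, 6), (201, 387, 2), (202, 385, -1), (203, 381, 0), (204, 379, -4), (205, 375, -2), (206, 370, 1), (207, 366, 3)]
210 416 [(195, 514, -296), (196, 508, -294), (197, 503, -291), (198, 501, -298), (199, 496, -295), (200, 392, 1), (201, 389, -2), (202, 386, -3), (203, 382, -1), (204, 377, 2), (205, 375, -1), (206, 371, -2), (207, 368, -1)]
right [(np.float64(-440.0), np.float64(-0.0)), (np.float64(-442.0), np.float64(4.0)), (np.float64(-447.0), np.float64(-1.0)), (np.float64(-452.0), np.float64(-4.0)), (np.float64(-454.0), np.float64(-1.0)), (np.float64(-459.0), np.float64(-6.0)), (np.float64(-460.0), np.float64(4.0)), (np.float64(-718.0), np.float64(-753.0)), (np.float64(-724.0), np.float64(-753.0)), (np.float64(-731.0), np.float64(-759.0)), (np.float64(-734.0), np.float64(-751.0)), (np.float64(-740.0), np.float64(-750.0))]
[264.8, 238.9] [[222.21477  105.11252 ]
 [379.9432   101.924866]
 [382.31885  219.47604 ]
 [224.59042  222.6637  ]]
34 [ 328.78903344  -36.79828057 1267.76481627] [ 328.78903344  -36.79828057 1267.76481627]
left obst z max -237.47705957441963
```

View pics/crop1.png

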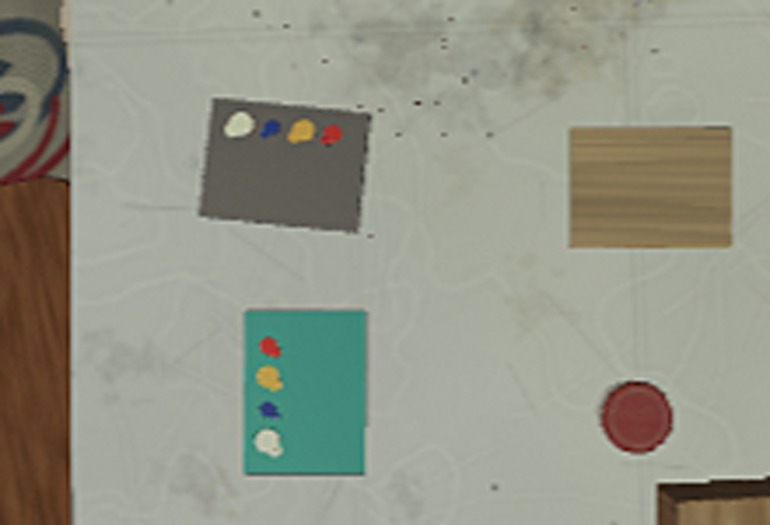

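Confirmed: the grey plate at (261,177) is the palette, centre about (526,177) mm and 7.7° off square. The left edge is at y≈392, so it needs about 175 mm of travel. I'll push its rear short side towards +y with the open gripper, finger line along x. First I move behind it.

```bash
python3 -m crank '[[[-3.2,-2.8,0],[0,0,0],0],[[-3.2,-2.8,0],[0,0,0],0],[[-3.2,-2.8,0],[0,0,0],0],[[-3.2,-2.8,0],[0,0,0],0],[[-3.2,-2.8,0],[0,0,0],0],[[-3.2,-2.8,0],[0,0,0],0],[[-3.2,-2.8,0],[0,0,0],0],[[-3.2,-2.8,0],[0,0,0],0],[[-3.2,-2.8,0],[0,0,0],0],[[-3.2,-2.8,0],[0,0,0],0]]'
python3 -m crank '[[[-3.2,-2.8,0],[0,0,0],0],[[-3.2,-2.8,0],[0,0,0],0],[[-3.2,-2.8,0],[0,0,0],0],[[-3.2,-2.8,0],[0,0,0],0],[[-3,-2.5,0],[0,0,0],0]]'
python3 -m crank '[[[0,0,0],[0,0,8.1],0],[[0,0,0],[0,0,8.1],0],[[0,0,0],[0,0,8.1],0],[[0,0,0],[0,0,8.1],0],[[0,0,0],[0,0,8.1],0],[[0,0,0],[0,0,8.1],0],[[0,0,0],[0,0,8.1],0],[[0,0,0],[0,0,8.1],0],[[0,0,0],[0,0,7.9],0],[[0,0,0],[0,0,0],0]]'
```

```text
clock: 1.4
position: [409.0, 232.3, 231.5]
tool_rot: [[-0.955, 0.298, 0.001], [0.298, 0.955, 0.0], [-0.0, 0.0, -1.0]]
wrist_force: [-0.3, 0.6, -0.8]
gripper_width: 1.002
gripper_force: 0.0
clock: 1.9
position: [519.0, 54.1, 231.5]
tool_rot: [[-0.954, 0.299, 0.0], [0.299, 0.954, 0.0], [-0.0, 0.0, -1.0]]
wrist_force: [-0.1, 0.7, 0.1]
gripper_width: 1.0
gripper_force: 0.0
clock: 2.9
position: [518.3, 56.0, 231.4]
tool_rot: [[0.003, 1.0, 0.0], [1.0, -0.003, 0.0], [0.0, 0.0, -1.0]]
wrist_force: [-0.5, -0.7, -0.5]
gripper_width: 1.002
gripper_force: 0.0
```

```bash
python3 -m crank '[[[0,0,3.5],[0,0,0],0],[[0,0,4],[0,0,0],0],[[0,0,4],[0,0,0],0],[[0,0,4],[0,0,0],0],[[0,0,3],[0,0,0],0],[[0,0,2],[0,0,0],0],[[0,0,1],[0,0,0],0],[[0,0,0],[0,0,0],0]]'
python3 -m crank '[[[0,0,0.4],[0,0,0],0],[[0,0,0.4],[0,0,0],0],[[0,0,0.4],[0,0,0],0],[[0,0,0],[0,0,0],0]]'
python3 - <<'E'
from h import *
p=imaging.camera("scene");cv2.imwrite("pics/s2.png",cv2.resize(p["img"][150:300,180:400],None,fx=3.5,fy=3.5))
E
```

```text
clock: 3.7
position: [518.0, 56.0, 15.5]
tool_rot: [[-0.001, 1.0, -0.002], [1.0, 0.001, 0.0], [0.0, -0.002, -1.0]]
wrist_force: [-0.6, -0.1, 0.5]
gripper_width: 1.002
gripper_force: 0.0
clock: 4.1
position: [518.3, 56.0, 4.3]
tool_rot: [[0.001, 1.0, 0.0], [1.0, -0.001, 0.0], [0.0, 0.0, -1.0]]
wrist_force: [-0.3, -0.1, -0.0]
gripper_width: 1.003
gripper_force: 0.0
```

View pics/s2.png

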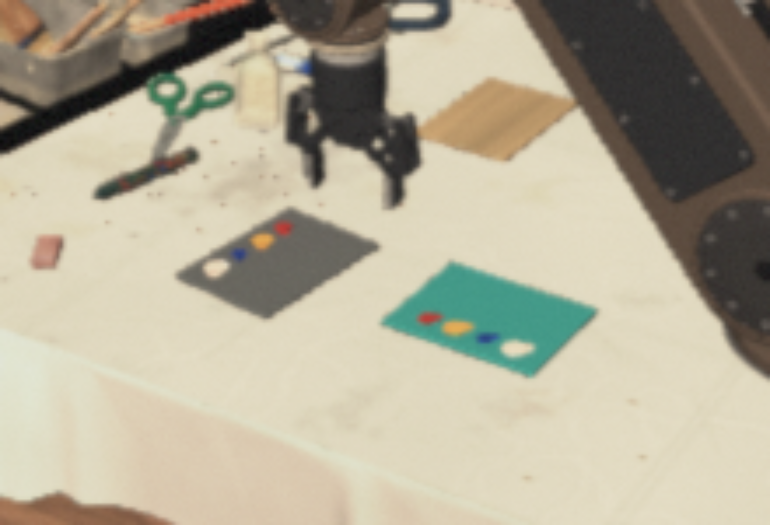

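The scene crop shows both fingertips, at (315,185) and (392,205), just behind the palette's rear side, which runs from (290,208) to (378,245). The tips are still above the table, so I feel downwards.

```bash
python3 -m crank '[[[0,0,0.3],[0,0,0],0],[[0,0,0.3],[0,0,0],0],[[0,0,0],[0,0,0],0]]'
python3 -m crank '[[[0,0,0.2],[0,0,0],0],[[0,0,0],[0,0,0],0]]'
python3 -m crank '[[[0,0,0.2],[0,0,0],0],[[0,0,0],[0,0,0],0]]'
```

```text
clock: 4.45
position: [518.1, 56.0, -2.1]
tool_rot: [[0.001, 1.0, -0.001], [1.0, -0.001, 0.0], [0.0, -0.001, -1.0]]
wrist_force: [0.3, -0.1, 0.7]
gripper_width: 1.001
gripper_force: 0.0
clock: 4.65
position: [518.2, 56.0, -3.9]
tool_rot: [[0.001, 1.0, -0.0], [1.0, -0.001, 0.0], [0.0, -0.0, -1.0]]
wrist_force: [-0.2, 0.4, -0.7]
gripper_width: 0.999
gripper_force: 0.0
clock: 4.85
position: [518.2, 56.1, -5.9]
tool_rot: [[0.001, 1.0, -0.0], [1.0, -0.001, 0.0], [0.0, -0.0, -1.0]]
wrist_force: [-0.0, -0.7, -0.0]
gripper_width: 1.005
gripper_force: 0.0
```

```bash
python3 -m crank '[[[0,0,0.2],[0,0,0],0],[[0,0,0],[0,0,0],0]]'
python3 -m crank '[[[0,0,0.15],[0,0,0],0],[[0,0,0],[0,0,0],0]]'
```

```text
clock: 5.05
position: [518.2, 56.1, -7.9]
tool_rot: [[0.001, 1.0, -0.0], [1.0, -0.001, 0.0], [0.0, -0.0, -1.0]]
wrist_force: [-0.1, 0.6, 0.0]
gripper_width: 1.002
gripper_force: 0.0
clock: 5.25
position: [518.2, 56.1, -9.3]
tool_rot: [[0.001, 1.0, -0.0], [1.0, -0.001, 0.0], [0.0, -0.0, -1.0]]
wrist_force: [0.6, -0.1, -0.7]
gripper_width: 1.002
gripper_force: 0.0
```

```bash
python3 -m crank '[[[0,0,0.1],[0,0,0],0],[[0.5,0,0],[0,0,0],0],[[1,0,0],[0,0,0],0],[[1,0,0],[0,0,0],0],[[1,0,0],[0,0,0],0],[[0.8,0,0],[0,0,0],0],[[0.8,0,0],[0,0,0],0],[[0.8,0,0],[0,0,0],0],[[0.5,0,0],[0,0,0],0],[[0,0,0],[0,0,0],0]]'
python3 - <<'E'
from h import *
p=imaging.camera("scene");cv2.imwrite("pics/s3.png",cv2.resize(p["img"][150:300,180:400],None,fx=3.5,fy=3.5))
E
```

```text
clock: 6.25
position: [518.1, 120.7, -10.3]
tool_rot: [[0.0, 1.0, -0.0], [1.0, -0.0, 0.0], [0.0, -0.0, -1.0]]
wrist_force: [-0.3, 0.3, -0.4]
gripper_width: 0.998
gripper_force: 0.0
```

View pics/s3.png

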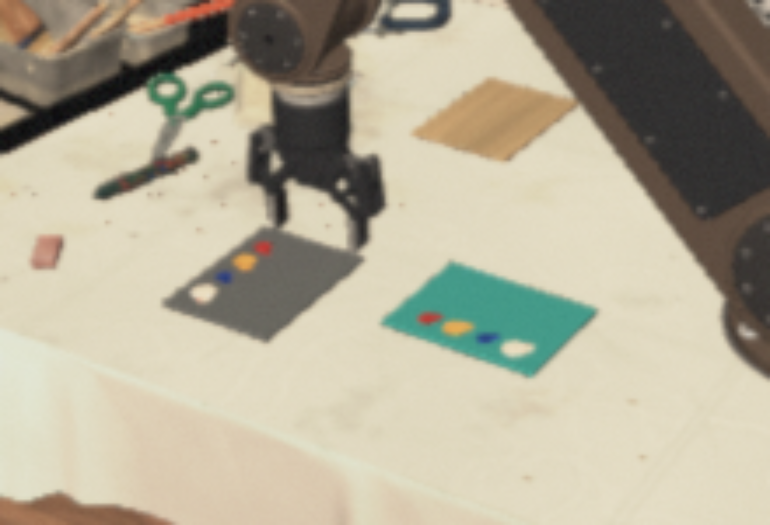

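The palette moved from (275,262) to (262,283), is being pushed by its rear side and has turned almost square. I'll continue.

```bash
python3 -m crank '[[[0.5,0,0],[0,0,0],0],[[1,0,0],[0,0,0],0],[[1,0,0],[0,0,0],0],[[1,0,0],[0,0,0],0],[[1,0,0],[0,0,0],0],[[1,0,0],[0,0,0],0],[[1,0,0],[0,0,0],0],[[0.8,0,0],[0,0,0],0],[[0.5,0,0],[0,0,0],0],[[0,0,0],[0,0,0],0]]'
python3 -m crank '[[[0.5,0,0],[0,0,0],0],[[0.8,0,0],[0,0,0],0],[[0.8,0,0],[0,0,0],0],[[0.8,0,0],[0,0,0],0],[[0.8,0,0],[0,0,0],0],[[0.6,0,0],[0,0,0],0],[[0.4,0,0],[0,0,0],0],[[0,0,0],[0,0,0],0],[[0,0,0],[0,0,0],0]]'
python3 - <<'E'
from h import *
for n in("scene","top"):
    p=imaging.camera(n)
    for r in imaging.trace(p,"palette"): print(n,r["conf"],r["uv"],rect(p,r["region"]))
    if n=="scene": cv2.imwrite("pics/s4.png",cv2.resize(p["img"][150:300,180:400],None,fx=3.5,fy=3.5))
E
```

```text
clock: 7.3
position: [518.4, 198.7, -10.2]
tool_rot: [[0.0, 1.0, 0.0], [1.0, -0.0, 0.0], [0.0, 0.0, -1.0]]
wrist_force: [0.2, 0.4, -0.1]
gripper_width: 1.005
gripper_force: 0.0
clock: 8.2
position: [518.4, 245.1, -10.2]
tool_rot: [[0.001, 1.0, 0.0], [1.0, -0.001, 0.0], [0.0, 0.0, -1.0]]
wrist_force: [0.2, 0.8, 0.1]
gripper_width: 1.002
gripper_force: 0.0
scene 0.92 [318.8, 242.7] ((300.0815124511719, 164.69140625), (125.37103271484375, 157.8285369873047), 88.7731704711914)
scene 0.56 [230.1, 246.7] ((514.3594360351562, 340.36907958984375), (125.99967956542969, 166.56707763671875), 0.2714443802833557)
top 0.69 [263.4, 240.8] ((299.0272216796875, 161.9052276611328), (124.59852600097656, 157.2998504638672), 88.39271545410156)
```

View pics/s4.png

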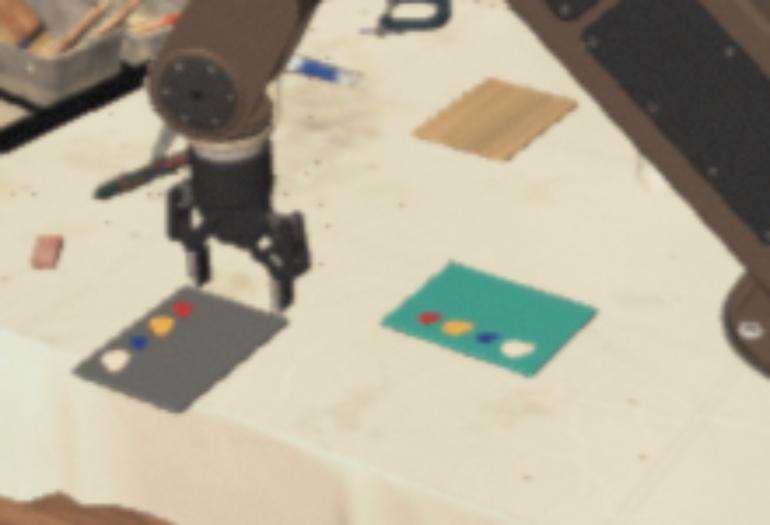

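The palette overhangs the front edge, its leading corners at (75,372) and (180,410), and is square. Its centre is at y≈338, so I push about 13 mm more, back off and lift clear.

```bash
python3 -m crank '[[[0.4,0,0],[0,0,0],0],[[0.5,0,0],[0,0,0],0],[[0.4,0,0],[0,0,0],0],[[0,0,0],[0,0,0],0],[[-1.5,0,0],[0,0,0],0],[[-2,0,0],[0,0,0],0],[[-3,0,0],[0,0,0],0],[[-3,0,-2],[0,0,0],0],[[-3,0,-4],[0,0,0],0],[[-3,0,-4],[0,0,0],0]]'
python3 -m crank '[[[-4,0,-4],[0,0,0],0],[[-4,0,-4],[0,0,0],0],[[-4,0,-2],[0,0,0],0],[[-3,0,0],[0,0,0],0],[[0,0,0],[0,0,0],0]]'
python3 - <<'E'
from h import *
for n in("scene","top"):
    p=imaging.camera(n)
    for r in imaging.trace(p,"palette"): print(n,r["conf"],r["uv"],rect(p,r["region"]))
    for r in imaging.trace(p,"panel")[:1]: print(n,"panel",rect(p,r["region"]))
    if n=="top": cv2.imwrite("pics/t5.png",cv2.resize(p["img"][130:280,180:400],None,fx=3.5,fy=3.5))
E
```

```text
clock: 9.4
position: [517.5, 101.0, 90.4]
tool_rot: [[0.001, 1.0, -0.002], [1.0, -0.001, -0.0], [-0.0, -0.002, -1.0]]
wrist_force: [-0.5, -0.7, -0.3]
gripper_width: 0.996
gripper_force: 0.0
clock: 9.9
position: [517.9, -41.3, 181.2]
tool_rot: [[0.005, 1.0, 0.002], [1.0, -0.005, -0.001], [-0.001, 0.002, -1.0]]
wrist_force: [0.3, -0.5, -0.1]
gripper_width: 0.999
gripper_force: 0.0
scene 0.69 [227.3, 249.8] ((513.972900390625, 351.6416015625), (162.8446807861328, 125.59434509277344), 88.86788177490234)
scene 0.6 [318.9, 240.1] ((301.14129638671875, 161.7279052734375), (126.21893310546875, 160.3091278076172), 88.99291229248047)
scene panel ((490.940185546875, -185.77297973632812), (181.56637573242188, 130.9010467529297), 86.93688201904297)
top 0.86 [213.2, 180.6] ((514.7744140625, 349.3528747558594), (157.9924774169922, 118.83977508544922), 89.81907653808594)
top 0.8 [256.8, 226.8] ((335.5014343261719, 200.21542358398438), (48.365970611572266, 95.23854064941406), 77.86051177978516)
top panel ((492.804931640625, -187.0537109375), (156.20753479003906, 119.03063201904297), 88.12290954589844)
```

View pics/t5.png

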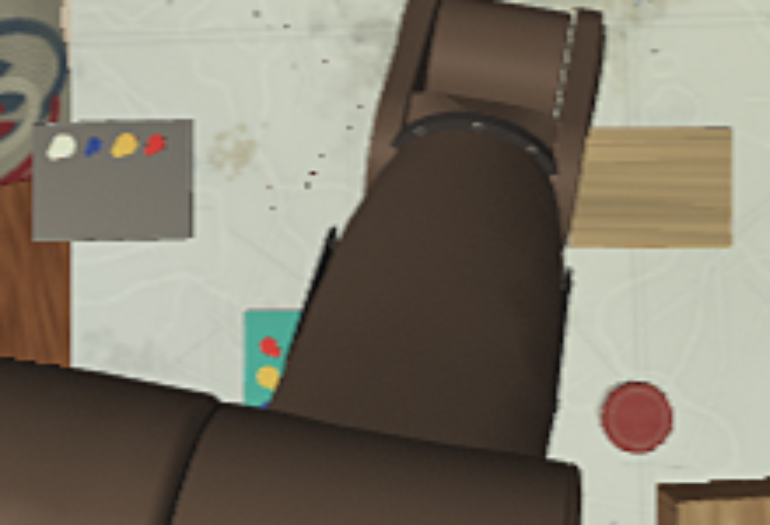

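The palette, crop corners (33,122) to (192,240), lies square across the left edge at crop column 70. Its centre is at y≈350, about 42 mm inside the edge. The panel hasn't moved and the arm is clear, so I hand in.

```bash
python3 -c "
from plant import ticket
print(ticket.finish_job())"
```

```text
the job is handed in; nothing more can be done
None
```

The job is handed in: I slid the palette to the nearer left edge, where it lies square with about 40 mm overhanging, the panel did not move, and the arm is clear (the hand-in returned no verdict).

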